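# Pull the brass spacer out of the gang fixture

## Task

The spacers are nipped on edge in the narrow gap of the red milling fixture with only their top edges showing. Pull the brass one straight up out of the gap and set it down gently in the blue tray, without dropping it. Leave the dark steel and the green spacer where they are.

Things in the scene. Friction and masses are not known exactly. Their poses are not given: they have to be found in the camera images.
- brass_spacer: Yellow brass plate, 10 mm thick (its x), 50 long (y), 56 tall (z), 0.17-0.34 kg; origin: centre of its underside. It stands upright, underside 30 mm above the table, in the 10 mm gap of a red fixture. Flat jaw tops on both sides, 40 mm wide, lie 32 mm above its underside: the top 24 mm stand free. A spring jaw on its -x side nips it (4 N): 4 to 10 N straight up draws it out. Grip across x.
- steel_spacer: Dark grey steel plate of the same size and axes, standing in the same gap in the same way; origin: centre of its underside. Stays. The three spacers stand end to end along their y in one row, about 75 mm apart centre to centre (25 mm free between ends), in any order; the fixture's base is 130 x 250 mm, its jaw tops 62 mm above the table.
- green_spacer: Green plastic plate of the same size and axes, standing in the same gap in the same way; origin: centre of its underside. Stays.
- blue_tray: Shallow blue open tray, fixed to the table, 130 mm (its x) x 160 mm (its y), 25 mm high, walls and floor 5 mm thick; origin at the centre of its underside, on the table. The spacer may stand, lie or lean in it.
Mind the look-alikes: they are no part of the job. Of the things that look like the brass_spacer, the smallest one is meant.

How it is judged:
By the outcome, as a careful person would: the job done as asked, in the order asked, and still so for the second after the job is handed in, with the robot touching nothing.
It also fails if it takes over 43 s, if anything falls off the work surface, if the arm or the gripper's body presses on something with over 40 N, if the wrist force passes 120 N, or if a joint passes its speed limit or range.

## Robot

A 6-joint arm with a two-finger parallel gripper is mounted at the origin on the work surface. World frame = base frame: x ahead of the robot, y to its left, z up, the work surface at z = 0. Lengths are in m, angles in rad, forces in N, time in s.
With the tool pointing down it reaches from about 0.325 to 0.875 m from the base axis. Payload 4.4 kg.
Tool frame: the origin (TCP) lies midway between the tips of the shut fingers; the grasp point (between the pads) lies 19 mm behind it; y points along the fingers, z is the direction in which the jaws open and shut, and the axes are right-handed (so a half turn about y gives the same grasp; the last joint's range is limited). The gripper opens to 85 mm and grips with 20 to 120 N. Pads are 22 mm wide; open, the fingers measure 114 mm over their backs; the gripper's body (76 mm by 85 mm) begins 54 mm behind the grasp point. The pads swing forward as they close: fully open they stand 13 mm farther back than shut.
Start: joints at [1.137, 0.207, 1.542, -0, 1.393, -0.15], TCP at [0.16, 0.552, 0.199] pointing down, gripper open.
Joint ranges: [-2.73, 2.73], [-0.86, 2.22], [0.23, 2.46], [-1.11, 4.25], [0.08, 2.63], [-2.82, 2.82]. Speed limits (rad/s): [2.79, 2.79, 3.14, 3.14, 3.14, 3.14].

## Interface

Orientations are given as a 3x3 rotation matrix whose columns are the frame's x, y, z axes.
In Python, from workcell import get_state, camera, get_calibration, sign_off gives the robot as it stands. The module is installed in compiled form; this text tells all that it offers.
- The arm moves only by the tool play_rows, never from a script. Its argument "rows" is text: rows parted by semicolons, each of 4 numbers parted by spaces: the shift along the tool's x, y, z in mm, then the turn about the tool's y in rad. In form: tx ty tz roll; .... A call has 1 to 12 rows; each row is the pose to reach, as a shift and turn from the pose commanded when the call began, along the tool's axes at that moment; what a row does not reach only later rows make up. A row lasts 1/12 s, in which the tool goes at most 41.7 mm and 7.16 degrees, less where a joint would pass 70% of its speed; a pose out of reach is approached as far as the arm can. A call with a gripper value outside its range is refused whole. "claw" is the closure, from 0 (fully open) to 1 (shut), set as the call begins (left out, the last holds). The fingers move at their own pace and stop on an object; the grip force is fixed at half the most. Time passes only in rows, so rows that repeat a pose let the fingers close. It gives the time, the measured TCP pose, the force and the opening at its end, in the units of the state.
- get_state(): the state, without advancing time (a new reading comes with each control period).
- camera(name): name is "scene" or "side" or "wrist"; returns (picture, depth): 480x640x3 uint8, red, green, blue; 480x640 float32, m along the optical axis (not along the pixel's ray), 0 where there is no reading.
- get_calibration(name): a dict with "intrinsics" (3x3 intrinsics, pixels), "extrinsics" (4x4, takes a point from camera to world coordinates); the wrist camera has in their place "T_tool_cam" (4x4, takes a point from camera to tool coordinates, whose origin is the TCP and whose axes are the tool frame's). Camera axes: x right, y down, z forward; pixel columns grow to the right and rows downward; lengths in m; the calibration is good to about 2 mm. The wrist camera is an equidistant fisheye: a pixel r from the principal point sees the ray r / f radians off the axis. A picture is of the moment at which its call begins: read the wrist's pose just before it. get_calibration takes no time and is no camera call.
- sign_off(): hands the job in, once; it reports no verdict.
The state is a dict: "clock": time; "q": joint angles; "joint_velocities": joint speeds; "joint_torque": joint torques, N m; "ee_pos": TCP position; "tool_rot": TCP orientation; "ft_force": force on the tool from outside, world axes, zero at the start; "moment": the same for the moment, N m; "opening": finger opening in m.
Only numpy, scipy, OpenCV 4.12 (cv2) and the standard library are available. Lean on these libraries where they do the work, as an engineer would, in place of code of your own. Each camera call takes 0.05 s, during which the arm holds its last target.

## Working session

There is one attempt and no reset: what is moved stays moved. The work goes in short steps, Python scripts to look and compute and a tool call to move; the robot and the scene stay as the last step left them, time stands still between calls to the robot, and variables do not carry over. Pictures are saved under pics/ and viewed, and the job is handed in when it is done.

Besides the shell and the picture viewer there is one more tool, called after "Emit:" as name(argument=value, ...), one argument or row to a line, values as JSON. play_rows: Moves the arm, as the interface text tells. Its arguments: {"type":"object","properties":{"rows":{"type":"string"},"claw":{"type":"number"}},"required":["rows"]}

```bash
mkdir -p pics; cat > h.py <<'E'
import numpy as np, cv2
from workcell import get_state, camera, get_calibration, sign_off
def save(n,img): cv2.imwrite('pics/'+n,cv2.cvtColor(img,cv2.COLOR_RGB2BGR))
def world(name,d):
    c=get_calibration(name);K=np.array(c['intrinsics']);T=np.array(c['extrinsics'])
    v,u=np.mgrid[0:480,0:640]
    P=np.stack([(u-K[0,2])/K[0,0]*d,(v-K[1,2])/K[1,1]*d,d],-1)
    return P@T[:3,:3].T+T[:3,3]
E
python3 - <<'E'
from h import *
for n in ['scene','side','wrist']:
    p,d=camera(n); save(n+'0.png',p); np.savez(n+'0.npz',p=p,d=d)
    print(n,get_calibration(n))
s=get_state();print(s)
E
```

```text
scene {'intrinsics': array([[451.84720322,   0.        , 311.08296906],
       [  0.        , 451.84720322, 240.37833731],
       [  0.        ,   0.        ,   1.        ]]), 'extrinsics': array([[ 0.75247286,  0.36602132, -0.54755182,  0.98942565],
       [ 0.65852265, -0.43264383,  0.61576556, -0.51426827],
       [-0.01151159, -0.82392215, -0.56658607,  0.51326432],
       [ 0.        ,  0.        ,  0.        ,  1.        ]])}
side {'intrinsics': array([[447.42443056,   0.        , 315.49057668],
       [  0.        , 447.42443056, 234.50307375],
       [  0.        ,   0.        ,   1.        ]]), 'extrinsics': array([[ 0.94313623, -0.21523128,  0.25331708,  0.26997847],
       [-0.33240107, -0.6063295 ,  0.72240852, -0.69757899],
       [-0.00189129, -0.76553252, -0.64339443,  0.63486304],
       [ 0.        ,  0.        ,  0.        ,  1.        ]])}
wrist {'intrinsics': array([[371.64829954,   0.        , 316.22320041],
       [  0.        , 371.64829954, 237.71171069],
       [  0.        ,   0.        ,   1.        ]]), 'T_tool_cam': array([[ 1.00329437e-03,  9.56837735e-0
[... 388 characters left out ...]
29131e-05,
        1.39348659e+00, -1.50492616e-01]), 'joint_velocities': array([ 0.00115369, -0.00294117, -0.00304073, -0.00187976,  0.00195413,
        0.00025128]), 'joint_torque': array([-2.68614540e-04, -3.83514154e+01, -2.92037469e+01, -2.13584385e-04,
        6.67188535e-03,  2.69651241e-05]), 'ee_pos': array([0.16018348, 0.55157868, 0.19768329]), 'tool_rot': array([[ 9.60278390e-01, -7.47994247e-04,  2.79042746e-01],
       [-2.79043614e-01, -1.59202877e-03,  9.60277109e-01],
       [-2.74037675e-04, -9.99998453e-01, -1.73751384e-03]]), 'ft_force': array([ 0.33326569, -0.36184755, -0.45935343]), 'moment': array([-0.00186389,  0.01683146,  0.01522453]), 'opening': 0.08536311279714578}
```

View pics/scene0.png

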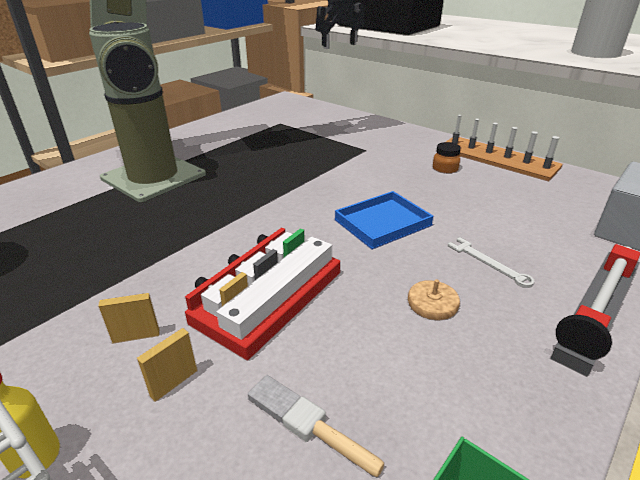

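View pics/side0.png

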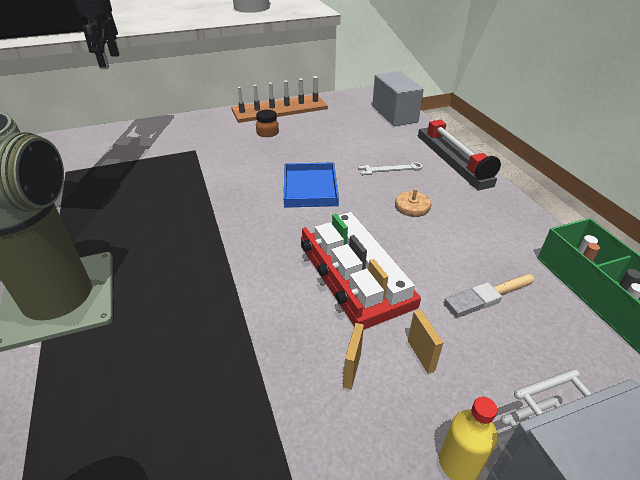

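View pics/wrist0.png

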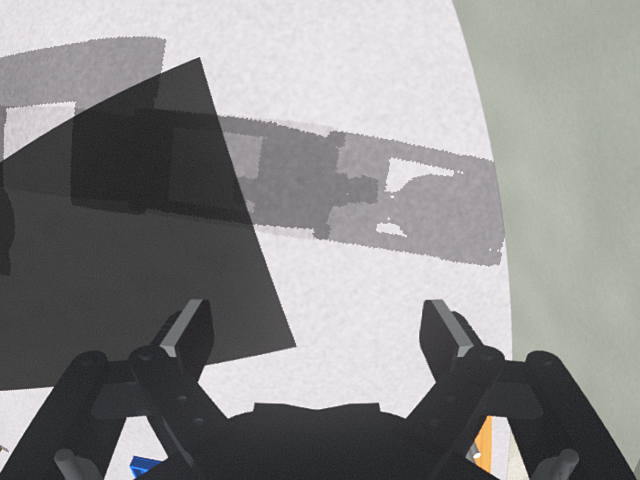

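Three things could be taken for the brass spacer in the scene view: the brass plate in the fixture at (233,289), and two larger loose brass plates on the table at (130,318) and (168,363). The yellow bottle at (20,430) is clearly something else. I choose the one in the fixture, since it is the smallest and stands in the gap. Steel is at (265,263), green at (293,241) and the tray at (384,218). Next I'll crop it and measure.

```bash
python3 - <<'E'
from h import *
for n in ['scene','side']:
    z=np.load(n+'0.npz');p,d=z['p'],z['d'];W=world(n,d)
    hsv=cv2.cvtColor(p,cv2.COLOR_RGB2HSV);H,S,V=[hsv[...,i].astype(int) for i in range(3)]
    ok=d>0
    M={'brass':(abs(H-20)<6)&(S>120),'green':(abs(H-68)<12)&(S>100),'blue':(abs(H-108)<10)&(S>120)}
    R={'scene':(180,220,345,345),'side':(300,205,425,310)}[n]
    box=np.zeros_like(ok);box[R[1]:R[3],R[0]:R[2]]=1
    M['steel']=box&(S<60)&(V<110)
    for k,m in M.items():
        m=m&ok
        if k!='blue':
            m=m&(box)
        else: m=m&(W[...,2]<.1)
        N,l,st,c=cv2.connectedComponentsWithStats(m.astype(np.uint8))
        for i in range(1,N):
            if st[i,4]<40: continue
            P=W[l==i]; a=P[P[:,2]>P[:,2].max()-.006]
            print(n,k,c[i].round(),st[i,4],'min',np.percentile(P,2,0).round(4),'max',np.percentile(P,98,0).round(4),'topmean',a.mean(0).round(4),'rect',[np.round(q,4) for q in cv2.minAreaRect(a[:,:2].astype(np.float32)*1000)])
    # white jaw tops
    m=box&(S<40)&(V>190)&(abs(W[...,2]-.062)<.006)
    P=W[m];print(n,'jaw',P[:,2].mean(), [np.round(q,2) for q in cv2.minAreaRect(P[:,:2].astype(np.float32)*1000)])
    a=cv2.resize(p[R[1]:R[3],R[0]:R[2]],None,fx=4,fy=4,interpolation=cv2.INTER_CUBIC);save('crop_%s.png'%n,a)
E
```

```text
scene brass [233. 287.] 455 min [ 0.5536 -0.2295  0.0629] max [ 0.5653 -0.1824  0.0871] topmean [ 0.5598 -0.2063  0.0855] rect [array([ 559.1458, -205.1091]), array([10.9596, 49.3439]), np.float64(6.9208)]
scene brass [184. 337.] 138 min [ 0.5738 -0.3205  0.06  ] max [ 0.5868 -0.3068  0.0787] topmean [ 0.5817 -0.312   0.0769] rect [array([ 581.2463, -310.5075]), array([ 9.9652, 19.5153]), np.float64(52.7341)]
scene green [293. 241.] 319 min [ 0.5395 -0.083   0.0604] max [ 0.5511 -0.0358  0.0873] topmean [ 0.5455 -0.0602  0.0854] rect [array([544.6979, -58.8636]), array([10.5678, 49.6503]), np.float64(7.1772)]
scene blue [383. 219.] 3357 min [0.4909 0.1001 0.0031] max [0.6443 0.2765 0.0256] topmean [0.5692 0.1824 0.024 ] rect [array([566.2396, 189.9854]), array([160.9945, 131.8659]), np.float64(73.1255)]
scene steel [198. 230.] 845 min [ 0.2397 -0.135  -0.0007] max [ 0.319  -0.0189  0.0031] topmean [ 0.2891 -0.0791  0.0013] rect [array([306.7711, -67.4374]), array([115.4478, 111.5713]), np.float64(54.4881)]
scene steel [265. 264.] 353 min [ 0.5473 -0.1568  0.0594] max [ 0.5583 -0.1082
[... 1870 characters left out ...]
[322. 269.] 97 min [ 0.472  -0.1491  0.0403] max [ 0.4858 -0.134   0.0589] topmean [ 0.4791 -0.1405  0.0564] rect [array([ 479.606 , -141.0498]), array([12.1327, 16.4742]), np.float64(15.9538)]
side steel [400. 284.] 47 min [ 0.5832 -0.2392  0.0627] max [ 0.5966 -0.2259  0.066 ] topmean [ 0.5896 -0.2328  0.0644] rect [array([ 589.215, -232.304]), array([14.5023, 14.0968]), np.float64(7.0256)]
side steel [341. 297.] 117 min [ 0.4794 -0.2229  0.0008] max [ 0.4935 -0.19    0.0586] topmean [ 0.4858 -0.2146  0.0561] rect [array([ 486.0786, -213.8368]), array([13.2562, 17.6846]), np.float64(2.2819)]
side jaw 0.06302365246969586 [array([ 556.9 , -130.09]), array([ 92.02, 236.51]), np.float64(5.77)]
```

View pics/crop_scene.png

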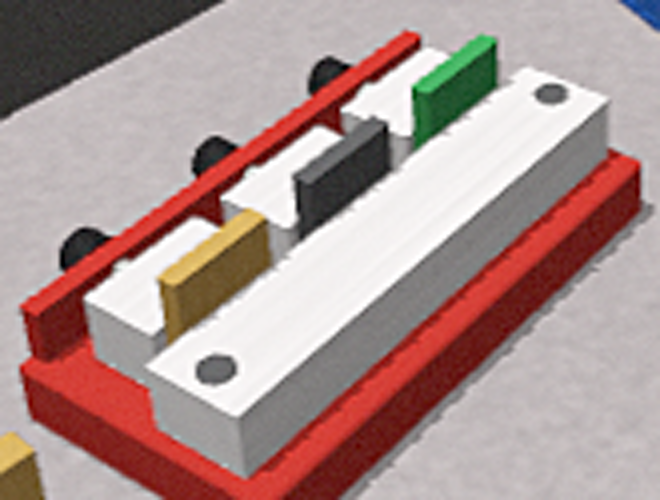

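Crop confirms it: the near-end brass plate stands in the gap, its top is at z≈0.086 as expected, the plate is 10×50 mm, and the steel and green ones stand beyond it. Next I'll work out the reach.

```bash
cat > go.py <<'E'
import sys; from h import *
def go(t,yawz=None):
    s=get_state();R=s['tool_rot'];d=R.T@(np.array(t)-s['ee_pos'])*1000
    y=np.arctan2(R[1,2],R[0,2]); r=0 if yawz is None else -(np.radians(yawz)-y)
    print('shift',d.round(1),'roll',round(r,4),'yaw',np.degrees(y).round(2),'pos',s['ee_pos'].round(4),'F',s['ft_force'].round(1),'op',round(s['opening'],4),'t',round(s['clock'],2),'ydown',R[:,1].round(4))
a=[float(x) for x in sys.argv[1:]]
go(a[:3],a[3] if len(a)>3 else None)
E
python3 go.py 0.559 -0.2055 0.18 5.6
```

```text
shift [ 594.2   18.6 -615.7] roll 1.1903 yaw 73.8 pos [0.1602 0.5516 0.1977] F [ 0.3 -0.4 -0.5] op 0.0854 t 0.15 ydown [-7.0e-04 -1.6e-03 -1.0e+00]
```

Emit:
play_rows(
  rows="594 18 -616 1.19; 594 18 -616 1.19; 594 18 -616 1.19; 594 18 -616 1.19; 594 18 -616 1.19; 594 18 -616 1.19; 594 18 -616 1.19; 594 18 -616 1.19; 594 18 -616 1.19; 594 18 -616 1.19; 594 18 -616 1.19; 594 18 -616 1.19",
  claw=0.5,
)

```text
clock: 1.15
ee_pos: [0.3935, 0.1079, 0.1881]
tool_rot: [[0.098, 0.001, 0.995], [-0.995, 0.0, 0.098], [-0.0, -1.0, 0.001]]
ft_force: [1.6, 1.0, 0.7]
opening: 0.0427
```

```bash
python3 go.py 0.559 -0.2055 0.18 5.6
```

```text
shift [328.    8.1 134.1] roll 0.0001 yaw 5.6 pos [0.3935 0.1079 0.1881] F [1.6 1.  0.7] op 0.0427 t 1.15 ydown [ 5.e-04  2.e-04 -1.e+00]
```

Emit:
play_rows(
  rows="300 8 125 0; 300 8 125 0; 300 8 125 0; 300 8 125 0; 300 8 125 0; 300 8 125 0; 300 8 125 0; 300 8 125 0; 300 8 125 0; 300 8 125 0; 300 8 125 0; 300 8 125 0",
)

```text
clock: 2.15
ee_pos: [0.5463, -0.1752, 0.1797]
tool_rot: [[0.099, -0.001, 0.995], [-0.995, 0.001, 0.099], [-0.001, -1.0, -0.001]]
ft_force: [0.5, 0.0, 0.4]
opening: 0.0431
```

```bash
python3 go.py 0.559 -0.2055 0.14 5.6; python3 - <<'E'
from h import *
for n in ['wrist','scene']:
    p,d=camera(n); save(n+'1.png',p); np.savez(n+'1.npz',p=p,d=d)
E
```

```text
shift [31.4 39.7  9.7] roll 0.0014 yaw 5.68 pos [ 0.5463 -0.1752  0.1797] F [0.5 0.  0.4] op 0.0431 t 2.15 ydown [-1.e-03  8.e-04 -1.e+00]
```

View pics/wrist1.png

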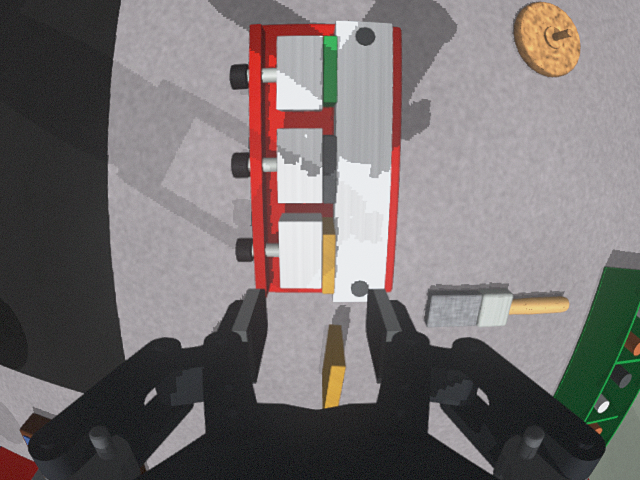

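The wrist view shows the fixture below, brass spacer at (328,255), steel at (329,160) and green at (330,70). A loose brass plate stands at (335,370), outside the fixture. I'll check the brass position with wrist rays.

```bash
python3 - <<'E'
from h import *
s=get_state();z=np.load('wrist1.npz');p=z['p'];c=get_calibration('wrist');K=c['intrinsics'];T=c['T_tool_cam']
hsv=cv2.cvtColor(p,cv2.COLOR_RGB2HSV);H,S,V=[hsv[...,i].astype(int) for i in range(3)]
for nm,m,b in [('brass',(abs(H-20)<6)&(S>110),(200,310,310,350)),('green',(abs(H-68)<12)&(S>100),(20,120,310,350))]:
    k=np.zeros(m.shape,bool);k[b[0]:b[1],b[2]:b[3]]=1
    v,u=np.nonzero(m&k);x=(u-K[0,2])/K[0,0];y=(v-K[1,2])/K[0,0];r=np.hypot(x,y)
    ray=np.stack([np.sin(r)*x/r,np.sin(r)*y/r,np.cos(r)],1)
    A=s['tool_rot']@T[:3,:3];o=s['ee_pos']+s['tool_rot']@T[:3,3];g=ray@A.T
    P=o+g*((.086-o[2])/g[:,2])[:,None]
    print(nm,len(u),[np.round(q,1) for q in cv2.minAreaRect(P[:,:2].astype(np.float32)*1000)],P.mean(0).round(4))
E
```

```text
brass 714 [array([ 557.5, -203.6]), array([ 9.4, 49.2]), np.float64(4.7)] [ 0.5573 -0.2031  0.086 ]
green 863 [array([543.1, -57.4]), array([ 9.3, 49.3]), np.float64(5.6)] [ 0.5434 -0.0573  0.086 ]
```

All three views agree within about 2 mm: brass at about (0.558, −0.2045). I'll move above it and descend.

Emit:
play_rows(
  rows="10 20 3 0; 20 40 6 0; 30 60 9 0; 30 80 9 0; 30 80 9 0; 30 80 9 0; 30 80 9 0",
)

```text
clock: 2.83
ee_pos: [0.5595, -0.2051, 0.1014]
tool_rot: [[0.099, 0.002, 0.995], [-0.995, -0.001, 0.099], [0.001, -1.0, 0.001]]
ft_force: [-0.0, -0.3, 0.0]
opening: 0.0423
```

```bash
python3 go.py 0.558 -0.2045 0.067 5.6; python3 - <<'E'
from h import *
for n in ['side','scene']:
    p,d=camera(n); save(n+'2.png',p)
    R={'scene':(180,180,345,345),'side':(300,165,425,310)}[n]
    save('c2%s.png'%n,cv2.resize(p[R[1]:R[3],R[0]:R[2]],None,fx=3.5,fy=3.5,interpolation=cv2.INTER_CUBIC))
E
```

```text
shift [-0.7 34.4 -1.5] roll 0.0013 yaw 5.67 pos [ 0.5595 -0.2051  0.1014] F [-0.  -0.3  0. ] op 0.0423 t 2.83 ydown [ 1.5e-03 -7.0e-04 -1.0e+00]
```

View pics/c2scene.png

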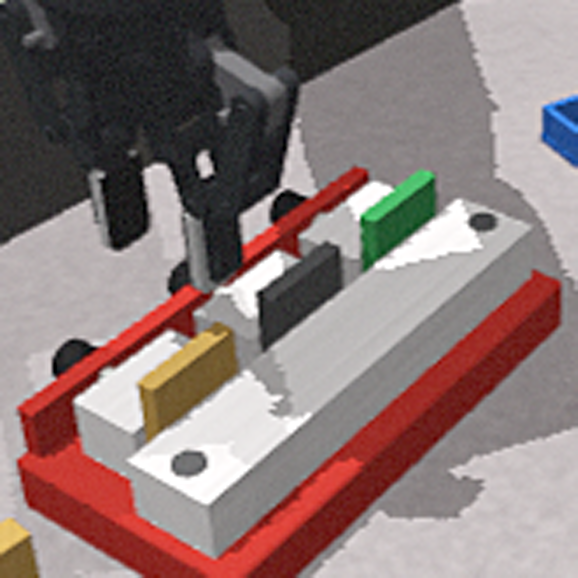

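View pics/c2side.png

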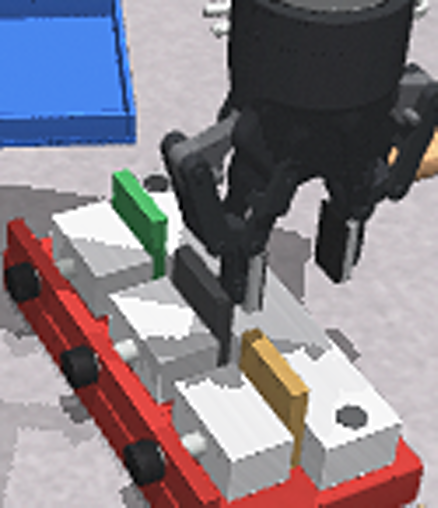

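The fingers hover above the brass plate, around crop (160,260) in the scene view. I'll project the TCP into both views to rule out an offset.

```bash
python3 - <<'E'
from h import *
s=get_state();R=s['tool_rot']
for n,o in [('scene',(180,180)),('side',(300,165))]:
    c=get_calibration(n);T=np.linalg.inv(c['extrinsics']);K=c['intrinsics']
    for off in [(0,-.006,.0213),(0,-.006,-.0213),(0,0,0)]:
        P=s['ee_pos']+R@np.array(off);q=K@(T[:3,:3]@P+T[:3,3]);q=q[:2]/q[2];print(n,q.round(1),((q-o)*3.5).round())
E
```

```text
scene [242.5 275.3] [219. 334.]
scene [221.1 265. ] [144. 298.]
scene [232.1 273.3] [182. 327.]
side [390.8 255.6] [318. 317.]
side [369.5 262.9] [243. 343.]
side [380.  261.7] [280. 339.]
```

```bash
python3 - <<'E'
from h import *
s=get_state()
def Pm(n):
    c=get_calibration(n);return c['intrinsics']@np.linalg.inv(c['extrinsics'])[:3]
A,B=Pm('scene'),Pm('side')
for a,b in [((238.6,261.4),(397,245)),((214.9,250.9),(371.4,253.6))]:
    X=cv2.triangulatePoints(A,B,np.array(a,float),np.array(b,float))[:,0];X=X[:3]/X[3];print(X)
    for M,q in((A,a),(B,b)):
        y=M@np.append(X,1);print(y[:2]/y[2]-q)
print(s['ee_pos'],s['clock'])
for n in ['scene','side']:
    p,d=camera(n);W=world(n,d);m=(d>0)&(abs(W[...,0]-.56)<.08)&(abs(W[...,1]+.2)<.035)&(W[...,2]>.092)&(W[...,2]<.2)
    P=W[m]
    for zz in np.arange(.092,.15,.006):
        q=P[abs(P[:,2]-zz)<.003]
        if len(q):print(n,round(zz,3),len(q),q.min(0)[:2].round(3),q.max(0)[:2].round(3))
E
```

```text
[ 0.58536369 -0.21073617  0.13852465]
[-0.23026838  0.49011041]
[-0.14191437 -0.430325  ]
[ 0.53727486 -0.21353231  0.13571706]
[-0.13209225  0.28147316]
[-0.08674402 -0.26175097]
[ 0.56019802 -0.20560853  0.10223284] 2.9333
scene 0.134 4 [ 0.537 -0.208] [ 0.587 -0.196]
scene 0.14 64 [ 0.532 -0.22 ] [ 0.592 -0.198]
scene 0.146 98 [ 0.532 -0.22 ] [ 0.594 -0.197]
side 0.14 30 [ 0.533 -0.219] [ 0.59  -0.193]
side 0.146 57 [ 0.527 -0.219] [ 0.596 -0.192]
```

```bash
python3 - <<'E'
from h import *
s=get_state();p,d=camera('wrist');save('wrist3.png',p);c=get_calibration('wrist');K=c['intrinsics'];T=c['T_tool_cam']
v,u=np.mgrid[0:480,0:640];x=(u-K[0,2])/K[0,0];y=(v-K[1,2])/K[0,0];r=np.hypot(x,y)+1e-9
g=np.stack([np.tan(r)*x/r,np.tan(r)*y/r,np.ones_like(r)],-1)*d[...,None]
Pt=g@T[:3,:3].T+T[:3,3];W=Pt@s['tool_rot'].T+s['ee_pos']
hsv=cv2.cvtColor(p,cv2.COLOR_RGB2HSV);H,S=hsv[...,0].astype(int),hsv[...,1]
m=(d>0)&(abs(H-68)<12)&(S>100)&(u<420)
print('green z',np.percentile(W[m],[2,50,98],0).round(4))
m=(d>0)&(abs(Pt[...,2])<.06)&(abs(Pt[...,0])<.03)&(Pt[...,1]>-.09)&(Pt[...,1]<.0)
for t in np.arange(-.08,0,.006):
    q=Pt[m&(abs(Pt[...,1]-t)<.003)]
    if len(q):print(round(t,3),len(q),q.min(0).round(3),q.max(0).round(3))
print(s['q'],s['clock'],s['ee_pos'])
p,d=camera('scene');save('scene3.png',p)
E
```

```text
green z [[ 0.5395 -0.1859  0.0424]
 [ 0.5449 -0.0764  0.0853]
 [ 0.5498 -0.0645  0.2285]]
-0.08 1543 [-0.014 -0.083 -0.054] [-0.004 -0.077  0.051]
-0.074 1091 [-0.013 -0.077 -0.046] [ 0.012 -0.071  0.042]
-0.068 762 [-0.012 -0.071 -0.036] [ 0.012 -0.065  0.033]
-0.062 851 [-0.012 -0.065 -0.036] [ 0.011 -0.059  0.034]
-0.056 768 [-0.012 -0.059 -0.036] [ 0.012 -0.053  0.034]
-0.05 679 [-0.012 -0.053 -0.036] [ 0.011 -0.047  0.034]
-0.044 574 [-0.011 -0.047 -0.036] [ 0.011 -0.041  0.034]
-0.038 319 [-0.011 -0.041 -0.034] [ 0.011 -0.035  0.031]
-0.032 29 [-0.007 -0.035 -0.023] [ 0.009 -0.033  0.02 ]
[-4.97067917e-01  3.42355904e-01  1.58063466e+00  4.48341000e-06
  1.21542400e+00 -5.95622008e-01] 3.0333 [ 0.55999435 -0.20572835  0.1019314 ]
```

View pics/wrist3.png

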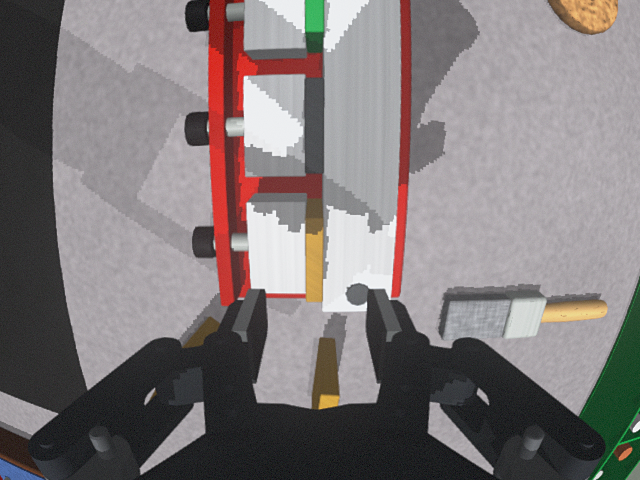

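The wrist depth puts the green top at 0.085, so the pose is right. The half-closed fingertips, though, lie about 34 mm behind the stated TCP. I'll shut the fingers here, still clear of the plate, and measure the real tip position.

Emit:
play_rows(
  rows="0 0 0 0; 0 0 0 0; 0 0 0 0; 0 0 0 0; 0 0 0 0; 0 0 0 0; 0 0 0 0; 0 0 0 0",
  claw=0.85,
)

```text
clock: 3.8
ee_pos: [0.5589, -0.2055, 0.1]
tool_rot: [[0.098, -0.0, 0.995], [-0.995, 0.0, 0.098], [-0.0, -1.0, -0.0]]
ft_force: [-0.5, -0.1, 0.0]
opening: 0.0132
```

```bash
cat > tips.py <<'E'
from h import *
def tips(s,d):
    c=get_calibration('wrist');K=c['intrinsics'];T=c['T_tool_cam']
    v,u=np.mgrid[0:480,0:640];x=(u-K[0,2])/K[0,0];y=(v-K[1,2])/K[0,0];r=np.hypot(x,y)+1e-9
    g=np.stack([np.tan(r)*x/r,np.tan(r)*y/r,np.ones_like(r)],-1)*d[...,None]
    Pt=g@T[:3,:3].T+T[:3,3]
    m=(d>0)&(abs(Pt[...,2])<.07)&(abs(Pt[...,0])<.02)&(Pt[...,1]>-.09)&(Pt[...,1]<.0)
    for t in np.arange(-.068,0,.004):
        q=Pt[m&(abs(Pt[...,1]-t)<.002)]
        if len(q):print(round(t,3),len(q),q.min(0).round(3),q.max(0).round(3))
E
python3 - <<'E'
from tips import *
print('open');tips(None,np.load('wrist0.npz')['d'])
s=get_state();p,d=camera('wrist');save('wrist4.png',p);print('0.85',s['opening']);tips(s,d)
for n in ['scene','side']:
    p,d=camera(n);save(n+'4.png',p);W=world(n,d);m=(d>0)&(abs(W[...,0]-.56)<.08)&(abs(W[...,1]+.2)<.035)&(W[...,2]>.092)&(W[...,2]<.2)
    P=W[m]
    for zz in np.arange(.092,.15,.006):
        q=P[abs(P[:,2]-zz)<.003]
        if len(q):print(n,round(zz,3),len(q),q.min(0)[:2].round(3),q.max(0)[:2].round(3))
print(s['ee_pos'])
E
```

```text
open
-0.068 756 [-0.012 -0.07  -0.058] [ 0.012 -0.066  0.055]
-0.064 660 [-0.012 -0.066 -0.058] [ 0.012 -0.062  0.055]
-0.06 640 [-0.011 -0.062 -0.058] [ 0.011 -0.058  0.055]
-0.056 591 [-0.011 -0.058 -0.058] [ 0.012 -0.054  0.055]
-0.052 497 [-0.011 -0.054 -0.057] [ 0.011 -0.05   0.054]
-0.048 290 [-0.011 -0.05  -0.051] [ 0.012 -0.046  0.048]
-0.044 33 [-0.008 -0.046 -0.045] [ 0.008 -0.045  0.042]
0.85 0.013151943679436211
-0.068 743 [-0.012 -0.07  -0.014] [ 0.012 -0.066  0.012]
-0.064 312 [-0.011 -0.066 -0.021] [ 0.011 -0.062  0.019]
-0.06 492 [-0.012 -0.062 -0.021] [ 0.006 -0.058  0.019]
-0.056 393 [-0.011 -0.058 -0.021] [ 0.011 -0.054  0.019]
-0.052 397 [-0.011 -0.054 -0.021] [ 0.008 -0.05   0.019]
-0.048 342 [-0.011 -0.05  -0.021] [ 0.01  -0.046  0.019]
-0.044 343 [-0.011 -0.046 -0.021] [ 0.011 -0.042  0.019]
-0.04 285 [-0.011 -0.042 -0.02 ] [-0.    -0.038  0.018]
-0.036 78 [-0.011 -0.038 -0.014] [ 0.01  -0.034  0.012]
-0.032 41 [ 0.003 -0.034 -0.008] [ 0.011 -0.032  0.005]
scene 0.134 32 [ 0.549 -0.217] [ 0.572 -0.197]
scene 0.14 66 [ 0.548 -0.219] [ 0.578 -0.197]
scene 0.146 101 [ 0.539 -0.219] [ 0.579 -0.196]
side 0.134 18 [ 0.547 -0.217] [ 0.567 -0.198]
side 0.14 42 [ 0.542 -0.218] [ 0.58  -0.197]
side 0.146 66 [ 0.539 -0.219] [ 0.579 -0.198]
[ 0.55890128 -0.20552796  0.10003259]
```

Wrist, scene and side views all agree: the shut fingertips really sit about 32 mm behind the stated TCP (tips at z≈0.132 with TCP at z=0.100). I'll steer by the seen fingertips: reopen, go down part way, and check.

Emit:
play_rows(
  rows="0 0 0 0; 0 0 0 0; -1 0 0 0; -2 0 0 0; -2 10 0 0; -2 20 0 0; -2 30 0 0; -2 40 0 0; -2 45 0 0; -2 45 0 0; -2 45 0 0; -2 45 0 0",
  claw=0.5,
)

```text
clock: 4.95
ee_pos: [0.5591, -0.2038, 0.0553]
tool_rot: [[0.098, 0.001, 0.995], [-0.995, -0.0, 0.098], [0.0, -1.0, 0.001]]
ft_force: [0.6, 0.0, 0.6]
opening: 0.0429
```

```bash
cat > look.py <<'E'
import sys;from h import *
i=sys.argv[1];o=[]
for n in ['side','scene']:
    p,d=camera(n); save(n+i+'.png',p)
    R={'scene':(180,195,330,345),'side':(300,160,450,310)}[n]
    o.append(cv2.resize(p[R[1]:R[3],R[0]:R[2]],(400,400),interpolation=cv2.INTER_CUBIC))
    W=world(n,d);m=(d>0)&(abs(W[...,0]-.56)<.05)&(abs(W[...,1]+.2)<.03)&(W[...,2]>.065)&(W[...,2]<.2)&(p.max(2)<100)
    P=W[m]
    for zz in np.arange(.064,.12,.006):
        q=P[abs(P[:,2]-zz)<.003]
        if len(q):print(n,round(zz,3),len(q),q.min(0)[:2].round(3),q.max(0)[:2].round(3))
save('pair'+i+'.png',np.hstack(o))
s=get_state();print(s['ee_pos'],s['ft_force'].round(1),s['opening'],s['clock'])
E
python3 look.py 5
```

```text
side 0.064 3 [ 0.553 -0.229] [ 0.595 -0.195]
side 0.07 2 [ 0.553 -0.196] [ 0.553 -0.194]
side 0.076 5 [ 0.553 -0.196] [ 0.554 -0.193]
side 0.082 5 [ 0.554 -0.215] [ 0.556 -0.194]
side 0.088 5 [ 0.553 -0.207] [ 0.582 -0.181]
side 0.094 18 [ 0.533 -0.217] [ 0.585 -0.195]
side 0.1 41 [ 0.525 -0.217] [ 0.592 -0.192]
side 0.106 49 [ 0.524 -0.217] [ 0.593 -0.19 ]
side 0.112 50 [ 0.525 -0.218] [ 0.595 -0.193]
side 0.118 50 [ 0.525 -0.216] [ 0.594 -0.191]
scene 0.07 1 [ 0.561 -0.198] [ 0.561 -0.198]
scene 0.076 3 [ 0.562 -0.202] [ 0.563 -0.199]
scene 0.082 5 [ 0.562 -0.212] [ 0.563 -0.2  ]
scene 0.088 3 [ 0.557 -0.224] [ 0.565 -0.196]
scene 0.094 29 [ 0.535 -0.218] [ 0.587 -0.197]
scene 0.1 67 [ 0.535 -0.218] [ 0.594 -0.195]
scene 0.106 82 [ 0.526 -0.218] [ 0.594 -0.194]
scene 0.112 72 [ 0.525 -0.218] [ 0.595 -0.196]
scene 0.118 74 [ 0.526 -0.218] [ 0.594 -0.197]
[ 0.55933528 -0.20388786  0.05580492] [1.2 0.1 0.3] 0.042690122145732236 5.05
```

View pics/pair5.png

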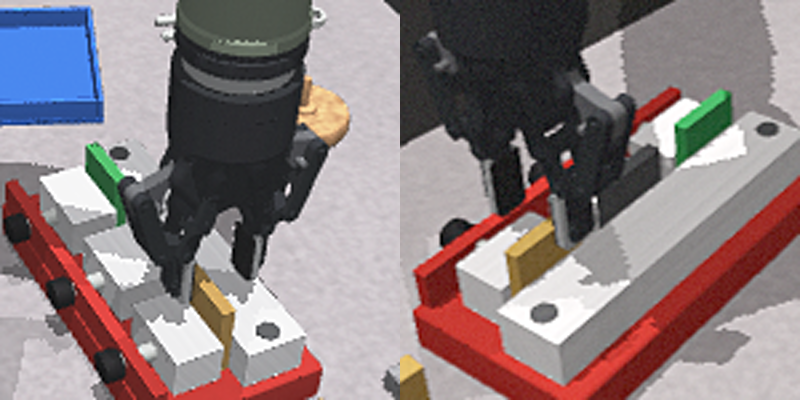

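The fingertips straddle the plate (side crop (178,295) and (245,275)), with tips at z≈0.091. I'll lower 22 mm.

Emit:
play_rows(
  rows="0 5 -1 0; 0 10 -1 0; 0 15 -1 0; 0 19 -1 0; 0 22 -1 0; 0 22 -1 0; 0 22 -1 0; 0 22 -1 0",
)

```text
clock: 5.72
ee_pos: [0.5578, -0.2037, 0.0331]
tool_rot: [[0.098, 0.0, 0.995], [-0.995, -0.0, 0.098], [0.0, -1.0, 0.0]]
ft_force: [0.2, -0.0, 0.4]
opening: 0.0427
```

```bash
python3 look.py 6
```

```text
side 0.064 5 [ 0.552 -0.23 ] [ 0.589 -0.191]
side 0.07 17 [ 0.532 -0.212] [ 0.584 -0.191]
side 0.076 35 [ 0.526 -0.217] [ 0.594 -0.192]
side 0.082 57 [ 0.523 -0.216] [ 0.593 -0.19 ]
side 0.088 44 [ 0.523 -0.218] [ 0.594 -0.192]
side 0.094 48 [ 0.523 -0.217] [ 0.594 -0.192]
side 0.1 46 [ 0.524 -0.217] [ 0.595 -0.191]
side 0.106 39 [ 0.524 -0.217] [ 0.589 -0.193]
side 0.112 56 [ 0.512 -0.221] [ 0.603 -0.197]
side 0.118 112 [ 0.51  -0.223] [ 0.608 -0.191]
scene 0.07 25 [ 0.534 -0.217] [ 0.563 -0.198]
scene 0.076 54 [ 0.535 -0.218] [ 0.592 -0.197]
scene 0.082 77 [ 0.534 -0.223] [ 0.594 -0.194]
scene 0.088 78 [ 0.523 -0.222] [ 0.593 -0.195]
scene 0.094 70 [ 0.522 -0.218] [ 0.594 -0.196]
scene 0.1 64 [ 0.525 -0.218] [ 0.594 -0.198]
scene 0.106 57 [ 0.529 -0.218] [ 0.594 -0.197]
scene 0.112 88 [ 0.51  -0.221] [ 0.606 -0.194]
scene 0.118 168 [ 0.511 -0.223] [ 0.61  -0.189]
[ 0.55799649 -0.20377431  0.03339386] [ 0.4 -1.1  0. ] 0.043002605378578404 5.8167
```

View pics/pair6.png

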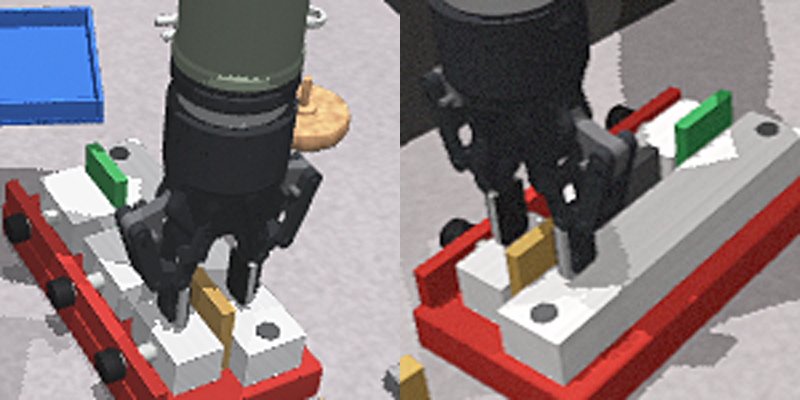

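The tips are just above the jaw tops (z≈0.068), one on each side of the brass, with no contact force. Closing now.

Emit:
play_rows(
  rows="0 0 0 0; 0 0 0 0; 0 0 0 0; 0 0 0 0; 0 0 0 0; 0 0 0 0; 0 0 0 0; 0 0 0 0; 0 0 0 0; 0 0 0 0",
  claw=1,
)

```text
clock: 6.65
ee_pos: [0.5584, -0.2037, 0.0335]
tool_rot: [[0.098, 0.001, 0.995], [-0.995, -0.0, 0.098], [0.0, -1.0, 0.001]]
ft_force: [4.3, 0.9, 1.9]
opening: 0.0088
```

Emit:
play_rows(
  rows="0 -1 0 0; 0 -2 0 0; 0 -4 0 0; 0 -6 0 0; 0 -8 0 0; 0 -10 0 0; 0 -10 0 0; 0 -10 0 0",
)

```text
clock: 7.32
ee_pos: [0.5579, -0.2035, 0.0435]
tool_rot: [[0.098, 0.0, 0.995], [-0.995, 0.0, 0.098], [-0.0, -1.0, 0.0]]
ft_force: [4.1, 1.2, -2.3]
opening: 0.0089
```

```bash
python3 look.py 7
```

```text
side 0.064 1 [ 0.552 -0.19 ] [ 0.552 -0.19 ]
side 0.07 4 [ 0.553 -0.21 ] [ 0.554 -0.207]
side 0.076 3 [ 0.549 -0.214] [ 0.554 -0.206]
side 0.082 5 [ 0.544 -0.215] [ 0.554 -0.208]
side 0.088 25 [ 0.54  -0.216] [ 0.576 -0.2  ]
side 0.094 30 [ 0.54  -0.224] [ 0.577 -0.201]
side 0.1 39 [ 0.54  -0.216] [ 0.577 -0.2  ]
side 0.106 35 [ 0.541 -0.213] [ 0.576 -0.2  ]
side 0.112 36 [ 0.54  -0.215] [ 0.574 -0.202]
side 0.118 42 [ 0.538 -0.218] [ 0.586 -0.198]
scene 0.07 1 [ 0.56  -0.189] [ 0.56  -0.189]
scene 0.076 2 [ 0.561 -0.202] [ 0.567 -0.185]
scene 0.082 9 [ 0.563 -0.216] [ 0.573 -0.196]
scene 0.088 37 [ 0.541 -0.217] [ 0.576 -0.185]
scene 0.094 39 [ 0.552 -0.228] [ 0.577 -0.196]
scene 0.1 52 [ 0.54  -0.216] [ 0.576 -0.195]
scene 0.106 54 [ 0.539 -0.216] [ 0.576 -0.197]
scene 0.112 39 [ 0.543 -0.216] [ 0.577 -0.205]
scene 0.118 47 [ 0.542 -0.219] [ 0.586 -0.207]
[ 0.55793468 -0.20348957  0.04348831] [ 3.6  1.2 -1.8] 0.008580075596990488 7.4167
```

View pics/pair7.png

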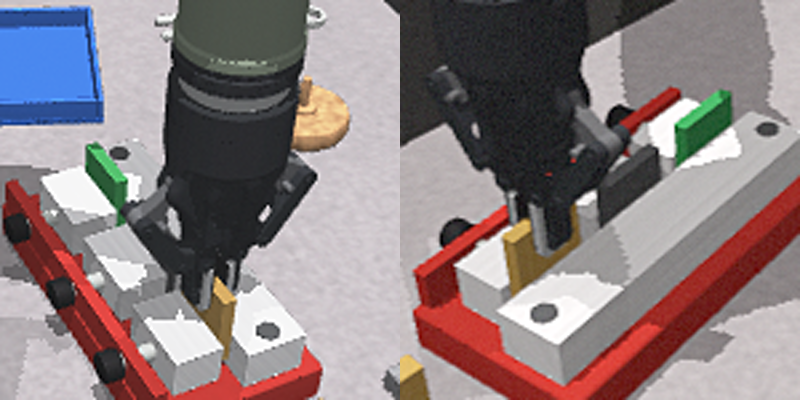

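The brass rises with the gripper, with a small lateral force of 4 N. I'll carry on straight up.

Emit:
play_rows(
  rows="0 -4 0 0; 0 -8 0 0; 0 -13 0 0; 0 -18 0 0; 0 -24 0 0; 0 -30 0 0; 0 -38 0 0; 0 -48 0 0; 0 -60 0 0; 0 -75 0 0; 0 -88 0 0; 0 -95 0 0",
)

```text
clock: 8.42
ee_pos: [0.5589, -0.2044, 0.1412]
tool_rot: [[0.098, 0.003, 0.995], [-0.995, -0.002, 0.098], [0.002, -1.0, 0.003]]
ft_force: [0.3, -0.7, -0.7]
opening: 0.0089
```

```bash
python3 look.py 8|tail -1
```

```text
[ 0.55915321 -0.20447066  0.14074256] [ 0.9 -0.3 -1.9] 0.008597679417213412 8.5167
```

View pics/pair8.png

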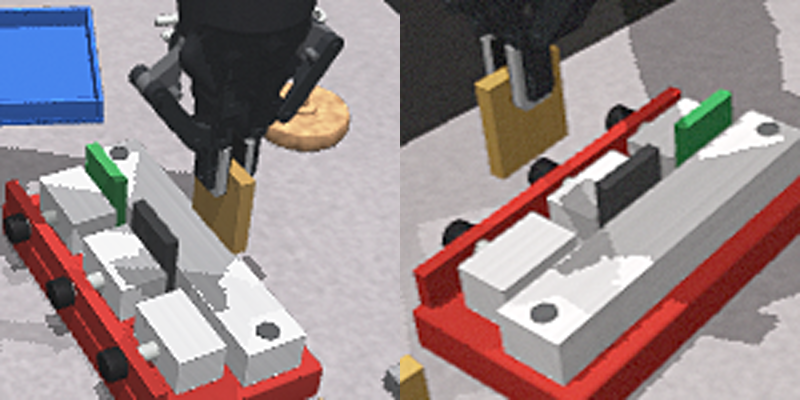

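The brass is held upright and clear (underside about 0.137), with steel and green undisturbed. Now over to the tray.

```bash
python3 go.py 0.5665 0.190 0.141 5.6
```

```text
shift [-391.9   -1.1   45.9] roll 0.0003 yaw 5.62 pos [ 0.5592 -0.2045  0.1407] F [ 0.9 -0.3 -1.9] op 0.0086 t 8.52 ydown [ 0.004  -0.0023 -1.    ]
```

Emit:
play_rows(
  rows="-8 0 1 0; -25 0 3 0; -50 0 6 0; -78 0 9 0; -106 0 12 0; -134 0 16 0; -162 0 19 0; -190 0 22 0; -218 0 26 0; -246 0 29 0; -274 0 32 0; -302 0 35 0",
)

```text
clock: 9.52
ee_pos: [0.5614, 0.1023, 0.1366]
tool_rot: [[0.098, -0.003, 0.995], [-0.995, 0.0, 0.098], [-0.0, -1.0, -0.003]]
ft_force: [-0.9, -0.2, -1.1]
opening: 0.0086
```

Emit:
play_rows(
  rows="-25 0 3 0; -48 0 6 0; -66 0 8 0; -80 0 9 0; -88 0 10 0; -90 0 11 0; -90 0 11 0; -90 0 11 0; -90 0 11 0",
)

```text
clock: 10.27
ee_pos: [0.5652, 0.1899, 0.138]
tool_rot: [[0.097, -0.0, 0.995], [-0.995, -0.001, 0.097], [0.0, -1.0, -0.0]]
ft_force: [0.8, 0.2, -1.7]
opening: 0.0087
```

```bash
python3 go.py 0.5665 0.190 0.02 5.6; cat > look2.py <<'E'
import sys;from h import *
i=sys.argv[1];o=[]
for n in ['side','scene']:
    p,d=camera(n); save(n+i+'.png',p)
    R={'scene':(310,110,460,260),'side':(240,80,390,230)}[n]
    o.append(cv2.resize(p[R[1]:R[3],R[0]:R[2]],(400,400),interpolation=cv2.INTER_CUBIC))
    W=world(n,d);hsv=cv2.cvtColor(p,cv2.COLOR_RGB2HSV);H,S=hsv[...,0].astype(int),hsv[...,1]
    m=(d>0)&(abs(H-20)<7)&(S>110)&(np.hypot(W[...,0]-.566,W[...,1]-.19)<.07)
    P=W[m];print(n,len(P),np.percentile(P,[1,99],0).round(4) if len(P) else '')
save('pair'+i+'.png',np.hstack(o))
s=get_state();print(s['ee_pos'],s['ft_force'].round(1),s['opening'],s['clock'])
E
python3 look2.py 9
```

```text
shift [ -0.  117.9   1.3] roll -0.001 yaw 5.54 pos [0.5652 0.1899 0.138 ] F [ 0.8  0.2 -1.7] op 0.0087 t 10.27 ydown [-3.e-04 -5.e-04 -1.e+00]
side 216 [[0.5589 0.1625 0.1379]
 [0.5726 0.207  0.1924]]
scene 325 [[0.5594 0.1623 0.1382]
 [0.5728 0.2084 0.1916]]
[0.56528884 0.19000214 0.13809333] [ 0.5  0.5 -1.8] 0.00860560457276562 10.3667
```

View pics/pair9.png

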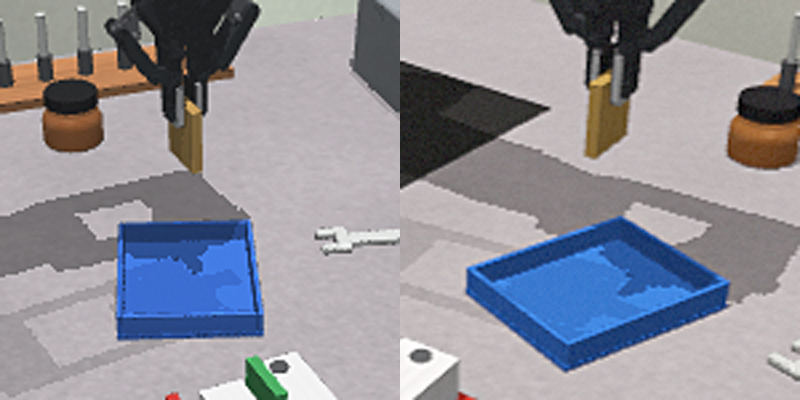

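The brass hangs upright over the tray, centred, with its underside at z≈0.136. I'll lower to just above the floor at 0.005.

Emit:
play_rows(
  rows="0 10 0 0; 0 25 0 0; 0 40 0 0; 0 55 0 0; 0 70 0 0; 0 85 0 0; 0 98 0 0; 0 108 0 0; 0 114 0 0; 0 118 0 0; 0 118 0 0; 0 118 0 0",
)

```text
clock: 11.37
ee_pos: [0.5656, 0.1911, 0.0205]
tool_rot: [[0.098, 0.001, 0.995], [-0.995, 0.0, 0.098], [-0.0, -1.0, 0.001]]
ft_force: [0.3, -0.3, -1.6]
opening: 0.0088
```

```bash
python3 look2.py 10
```

```text
side 178 [[0.5597 0.1633 0.0202]
 [0.573  0.2084 0.0756]]
scene 256 [[0.5602 0.164  0.0216]
 [0.5734 0.2087 0.0753]]
[0.56609458 0.19120269 0.02106726] [ 0.3  0.2 -2.2] 0.008703532094773042 11.4667
```

View pics/pair10.png

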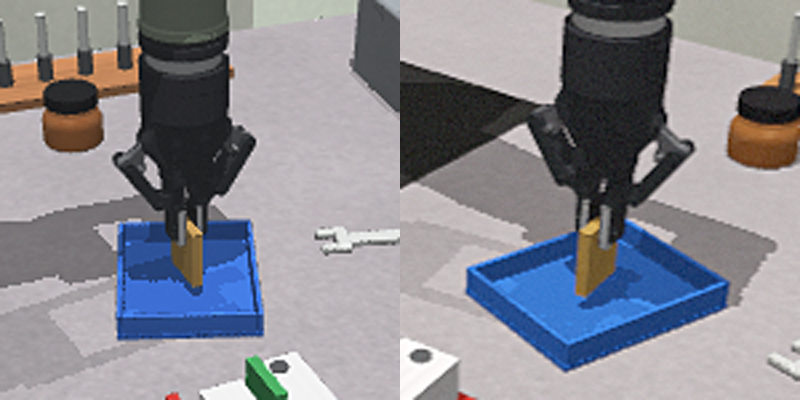

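Emit:
play_rows(
  rows="0 3 0 0; 0 6 0 0; 0 8 0 0; 0 9 0 0; 0 10 0 0; 0 10 0 0; 0 10 0 0",
)

```text
clock: 12.05
ee_pos: [0.5651, 0.191, 0.01]
tool_rot: [[0.098, -0.0, 0.995], [-0.995, -0.0, 0.098], [0.0, -1.0, -0.0]]
ft_force: [-0.6, -0.8, -1.3]
opening: 0.0086
```

Emit:
play_rows(
  rows="0 0.5 0 0; 0 1 0 0; 0 1 0 0; 0 1 0 0",
)

```text
clock: 12.38
ee_pos: [0.5651, 0.191, 0.0091]
tool_rot: [[0.098, -0.0, 0.995], [-0.995, -0.0, 0.098], [0.0, -1.0, -0.0]]
ft_force: [0.4, 0.2, -1.8]
opening: 0.0084
```

Emit:
play_rows(
  rows="0 0.5 0 0; 0 1 0 0; 0 1 0 0; 0 1 0 0",
)

```text
clock: 12.72
ee_pos: [0.5653, 0.191, 0.0085]
tool_rot: [[0.098, 0.0, 0.995], [-0.995, -0.0, 0.098], [0.0, -1.0, 0.0]]
ft_force: [-0.6, -0.6, 1.5]
opening: 0.0084
```

Emit:
play_rows(
  rows="0 0.5 0 0; 0 0.5 0 0; 0 0.5 0 0; 0 0.5 0 0",
)

```text
clock: 13.05
ee_pos: [0.5654, 0.191, 0.0084]
tool_rot: [[0.098, 0.0, 0.995], [-0.995, -0.0, 0.098], [0.0, -1.0, 0.0]]
ft_force: [-2.4, -1.1, 5.3]
opening: 0.0084
```

```bash
python3 look2.py 11
```

```text
side 175 [[0.5594 0.1634 0.008 ]
 [0.5727 0.2089 0.0631]]
scene 252 [[0.5581 0.1637 0.0085]
 [0.5737 0.2086 0.0622]]
[0.56538907 0.19103047 0.00845095] [-2.2 -0.1  6.1] 0.008368268792943718 13.15
```

View pics/pair11.png

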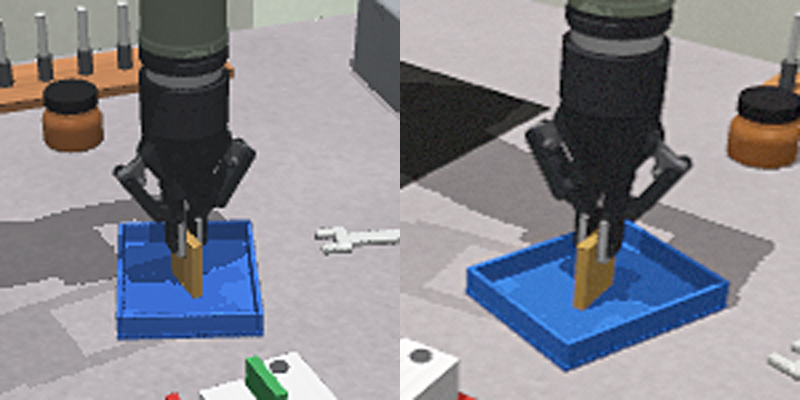

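The plate rests on the tray floor: contact force is 7–8 N over the hanging reading and its top is at 0.062. I'll open moderately and retreat upward.

Emit:
play_rows(
  rows="0 0 0 0; 0 0 0 0; 0 0 0 0; 0 0 0 0; 0 0 0 0; 0 0 0 0",
  claw=0.6,
)

```text
clock: 13.65
ee_pos: [0.5651, 0.191, 0.0074]
tool_rot: [[0.098, -0.0, 0.995], [-0.995, -0.0, 0.098], [0.0, -1.0, -0.0]]
ft_force: [0.5, 0.3, -0.7]
opening: 0.0338
```

```bash
python3 look2.py 12
```

```text
side 240 [[0.5593 0.1631 0.0087]
 [0.5729 0.2119 0.0637]]
scene 333 [[0.5471 0.1639 0.0085]
 [0.5733 0.21   0.0627]]
[0.5651174  0.19099095 0.00747243] [-0.2  0.1  0.1] 0.034323140099222646 13.75
```

View pics/pair12.png

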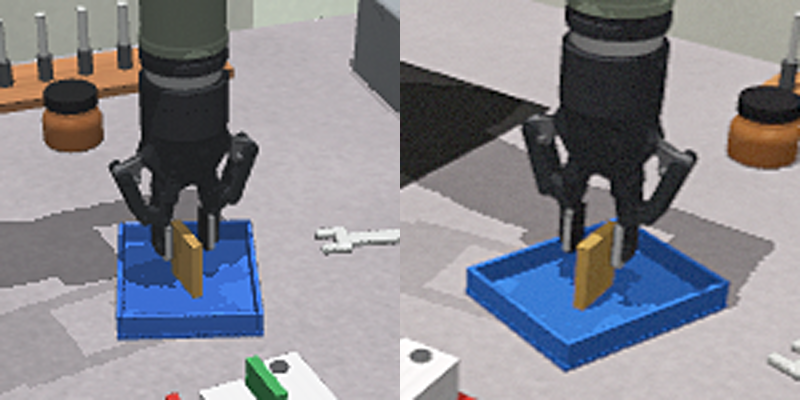

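The plate stands free with the fingers clear on both sides. Going up.

Emit:
play_rows(
  rows="0 -4 0 0; 0 -10 0 0; 0 -18 0 0; 0 -28 0 0; 0 -40 0 0; 0 -55 0 0; 0 -70 0 0; 0 -85 0 0; 0 -100 0 0; 0 -112 0 0; 0 -120 0 0; 0 -120 0 0",
)

```text
clock: 14.75
ee_pos: [0.5671, 0.1914, 0.1308]
tool_rot: [[0.098, 0.005, 0.995], [-0.995, 0.001, 0.098], [-0.0, -1.0, 0.005]]
ft_force: [0.6, 0.4, -0.2]
opening: 0.0343
```

```bash
python3 look2.py 13; python3 - <<'E'
from h import *
p,d=camera('scene');save('scene14.png',p)
E
```

```text
side 247 [[0.5592 0.1628 0.0083]
 [0.5733 0.2129 0.1377]]
scene 347 [[0.56   0.1635 0.0093]
 [0.5726 0.2109 0.0626]]
[0.56514744 0.19096449 0.12780778] [-0.1  0.8  0. ] 0.0339563250626462 14.85
```

View pics/scene14.png

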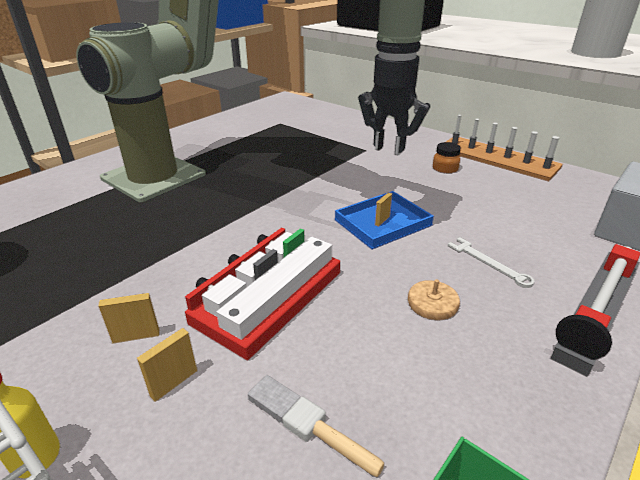

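The brass spacer stands in the tray at (384,209). Steel (265,263) and green (293,241) are at their starting pixels, the loose plates are untouched, and the gripper is clear.

```bash
python3 -c "
from workcell import sign_off;print(sign_off())"
```

```text
the job is handed in; nothing more can be done
None
```

The brass spacer is out of the fixture and standing upright in the blue tray, and the job is handed in at about 15 s. I pulled it straight up, carried it over, lowered it until it touched the tray floor, then opened the fingers and backed off upward.

- **Final checks:** The plate stands free near the middle of the tray with its top at z≈0.062, where 0.061 was expected. In the last scene picture the steel and green spacers and the two larger brass plates are where they started. The highest wrist force I read was about 6 N.
- **Disagreement with the description:** All three cameras showed the fingertips about 32 mm behind the stated tool point. I steered by the fingertips I could see. The gripper also reads about 9 mm on the 10 mm plate.
- **One odd reading:** The last side-view brass mask gave a height of 0.138. This was probably stray pixels, since the scene view gave 0.063 and the final picture shows the plate standing normally.

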